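# Start the UV curing box: lid, mains, start

## Task

A repaired leaded panel lies in the UV curing box on the bench and is ready to be cured. With the fingers closed and nothing grasped, push the lid down until it is fully shut, then press the raised front end of the mains rocker at the back of the control bay so that it tips over and stays on, then press the flat-topped start button in the middle of the row until it latches down. Press gently, do not press the stop mushroom, and leave the lid shut, the rocker on, the start button in and the things standing round the box where they were.

Things in the scene. Friction and masses are not known exactly. Their poses are not given: they have to be found in the camera images.
- uv_box: grey sheet-metal UV curing box, fixed, 226 mm deep (x), 435 mm wide (y), 108 mm high with the lid shut. Origin on the bench under its middle; x points to its back (the operator stands at -x), y to its left end, z up. Left part (y -123 to 223 mm): chamber, rim at z = 90, under the lid. Right part (y -213 to -123): control bay, flat steel top plate at z = 108, black controls in a row on y = -168 mm
- lid (a joint): lid angle in rad: 0 = fully shut, grows as the front edge rises; ajar at 0.35 to 0.7 at the start. Lid 228 x 345 x 18 mm with an amber window; hinge line along the box's y at x = +108, z = 90 mm. Friction hinge: it stays where it is left; 3 to 7 N shut it. The lid drives down an 8 mm steel pin, 12 mm proud of the chamber's right rim, which frees the rocker
- lid_press (a point): a good place to push the lid: point on its top face, in the middle of its width, 150 mm in front of the hinge line (the front edge is at 224 mm); moves with the lid
- lid_shut_press (a point): where lid_press will be when the lid is fully shut; fixed to the box, z = 108 mm. Pushing straight down over this point from above the lid works for every start angle
- mains_rocker (a joint): rocker angle in rad: 0 = off (front end raised), 0.30 = on (front half down and level, back end raised). Over-centre spring: past the middle it snaps over and stays; about 7 N on the middle of the raised half. An interlock blocks it mechanically until the lid is fully shut. Its pivot is at the box's x = +62 mm, nearest the back
- rocker_front_end (a point): middle of the top of the rocker's raised front half, 14 mm in front of the pivot; when off it lies at about z = 120 mm; switching on lowers it 4 to 6 mm, its surface then level, well proud of the plate. The dished paddle is 50 mm long (box's x) and 34 mm wide. Press straight down
- start_button (a joint): travel of the start button in m: 0 = out, 0.006 = latched in. It snaps past the middle and stays in; takes about 5 N. It is linked to the stop mushroom: as it goes in the mushroom rises 6 mm; pressing the mushroom would pop it out again
- start_top (a point): centre of the flat top of the start button, a plain black upright cylinder of 30 mm diameter at the box's x = -4 mm, the middle control; stands 12 mm proud of the top plate when out (z = 120 mm) and 6 mm when in. Press straight down
- stop_top (a point): top of the stop button, a black mushroom head of 40 mm diameter at the box's x = -68 mm, the front control, 64 mm in front of the start button; z = 127 mm, rising to 133 mm when start is latched. Not to be pressed
- flux_bottle: loose bystander, white bottle with red cap, 54 mm diameter, 108 mm high, stands right of the control bay; origin under its middle. Leave alone
- pliers: loose bystander, pliers with red handles lying flat, 196 x 58 x 14 mm, right of the control bay. Leave alone
- tin: loose bystander, food tin, 76 mm diameter, 110 mm high, right of the box. Leave alone

How it is judged:
On the way, in this order (a step that is already met when the one before it is completed fails the run):
1. the lid is fully shut (value of joint lid below 0.02 rad), for 0.2 s.
2. the mains rocker is on (value of joint mains_rocker above 0.26 rad and value of joint lid below 0.02 rad), for 0.2 s.
3. the start button is latched in (value of joint start_button above 0.0045 m and value of joint mains_rocker above 0.26 rad), for 0.2 s.
At the end, for the whole second after the job is handed in: the lid is shut (within 0.02 rad), the mains rocker is on (beyond 0.26 rad) and the start button is latched in (beyond 4.5 mm) (all of step 3 and value of joint lid below 0.02 rad); the robot touches nothing.
It fails at once if the start button is pressed in before the mains is on (value of joint start_button above 0.0035 m and value of joint mains_rocker below 0.15 rad).
It fails at once if the lid is lifted instead of pushed shut (value of joint lid above 0.85 rad).
It fails at once if the stop mushroom is pressed (contact force between the arm and stop_button above 3 N).
It fails at once if the box is struck or pressed hard (over 80 N) (contact force between the arm and uv_box above 80 N).
It fails at once if a bystander is pushed, lifted or carried off (over 30 mm) (distance of any of flux_bottle, pliers, tin from where it was at the start of the episode above 0.03 m).
It also fails if it takes over 54 s, if anything falls off the work surface, if the arm or the gripper's body presses on something with over 40 N, if the wrist force passes 120 N, or if a joint passes its speed limit or range.

## Robot

A 7-joint arm with a two-finger parallel gripper is mounted at the origin on a cart in front of the work surface, level with it; the furniture and walls round the work are solid. World frame = base frame: x ahead of the robot, y to its left, z up, the work surface at z = 0. Lengths are in m, angles in rad, forces in N, time in s.
With the tool pointing down it reaches from about 0.4 to 0.85 m from the base axis. Payload 10.4 kg.
Tool frame: the origin (TCP) lies at the centre of the arm's flange, where the gripper is bolted on; the fingertips stand 182 mm ahead of it and the grasp point (between the pads) lies r.grasp_offset ahead of it (r.grasp_offset is the distance from the TCP to the grasp point, in m); z points along the fingers, y is the line along which they close (so a half turn about z gives the same grasp; the last joint's range is limited). The gripper opens to 87 mm and grips with 3 to 60 N. Pads are 19 mm wide; open, the fingers measure 117 mm over their backs; the gripper's body (75 mm by 190 mm) begins 51 mm behind the grasp point.
Start: joints at [1.164, 0.332, -0.065, 1.46, 0.022, 1.35, -0.088], TCP at [0.234, -0.58, 0.405] pointing down, gripper open.
Joint ranges: [-2.6, 2.6], [-0.5, 2.12], [-1.47, 1.34], [0.16, 2.42], [-1.27, 4.41], [0.06, 2.06], [-2.6, 2.6]. Speed limits (rad/s): [2.22, 2.22, 2.79, 2.79, 3.14, 3.14, 3.14].

## Interface

Orientations are given as a unit quaternion [x, y, z, w].
In Python, from bench import status, vision, job, spotter, r gives the robot as it stands. The module is installed in compiled form; this text tells all that it offers.
- The arm moves only by the tool play_rows, never from a script. Its argument "series" is a list of rows, each a list of 6 numbers: the shift along the tool's x, y, z each as a share of 150 mm, from -1 to 1, then the turn, a rotation vector about the tool's x, y, z each as a share of 30 degrees, from -1 to 1. In form: [[x, y, z, ax, ay, az], ...]. A call has 1 to 5 rows; each row is the pose to reach, as a shift and turn from the pose commanded when the call began, along the tool's axes at that moment; what a row does not reach only later rows make up. A row lasts 1/10 s, in which the tool goes at most 50 mm and 8.59 degrees, less where a joint would pass 70% of its speed; a pose out of reach is approached as far as the arm can. A call with a number of a shift or a turn outside -1 to 1 is refused whole. A call with a gripper value outside its range is refused whole. "fingers" is the opening, from -1 (shut) to 1 (fully open), set as the call begins (left out, the last holds). The fingers move at their own pace and stop on an object; "squeeze" is the grip in N (left out, the last holds). Time passes only in rows, so rows that repeat a pose let the fingers close. It gives the time, the measured TCP pose, the force, the opening and the grip force at its end, in the units of the state.
- status.read_state(): the state, without advancing time (a new reading comes with each control period).
- vision.camera(name): name is "side" or "top" or "wrist"; returns the picture (400x640x3 uint8, blue, green, red); there is no depth.
- vision.calibration(name): a dict with "fx", "fy", "cx", "cy" (pixels), "D" ([k1, k2, p1, p2, k3] as OpenCV has them; the pictures are not rectified), "rvec" (rotation vector, rad) and "tvec" (3), from world to camera coordinates, as OpenCV has them; the wrist camera has in their place "T_tool_cam" (4x4, takes a point from camera to tool coordinates, whose origin is the TCP and whose axes are the flange's). Camera axes: x right, y down, z forward; pixel columns grow to the right and rows downward; lengths in m; the calibration is good to about 2 mm. A picture is of the moment at which its call begins: read the wrist's pose just before it. calibration takes no time and is no camera call.
- job.close_job(): hands the job in; it is judged then, once.
Trained networks look in the newest picture that a camera, given by its name, has taken for a name from the list of things; names that differ only in an ending like _2 or _b are one class to them, and where a whole thing is asked for, a point or a joint stands for the part that bears it (a point fixed in the world has none). Each returns a list of dicts, best first, with "conf" (0 to 1); they miss things now and then, are a little off and sometimes report something else, mostly with a low value. They report only what shows in the picture. A call takes as long as a camera call.
- spotter.boxes_of(camera, name): "point" ([x, y, z] in m, in world coordinates, good to about 4 mm: the middle of the surface that is visible of it).
- spotter.regions_of(camera, name): "pixels" (400x640 bool, what is visible of it).
The state is a dict: "time": time; "joint_positions": joint angles; "joint_vel": joint speeds; "joint_torque": joint torques, N m; "ee_pos": TCP position; "eef_rot": TCP orientation; "ft_force": force on the tool from outside, world axes, zero at the start; "torque": the same for the moment, N m; "width": finger opening in m; "grip_force": force on a finger pad.
Only numpy, scipy, OpenCV 4.12 (cv2) and the standard library are available. Lean on these libraries where they do the work, as an engineer would, in place of code of your own. Each camera call takes 0.05 s, during which the arm holds its last target. There are 200 camera calls.

## Working session

There is one attempt and no reset: what is moved stays moved. The work goes in short steps, Python scripts to look and compute and a tool call to move; the robot and the scene stay as the last step left them, time stands still between calls to the robot, and variables do not carry over. Pictures are saved under pics/ and viewed, at most 10 in all, crops included, and the job is handed in when it is done.

Besides the shell and the picture viewer there is one more tool, called as name(argument=value, ...), one argument or row to a line, values as JSON. play_rows: Moves the arm, as the interface text tells. Shift numbers are shares of 150 mm and turn numbers shares of 30 degrees, none past 1 either way. Its arguments: {"type":"object","properties":{"series":{"type":"array","items":{"type":"array","items":{"type":"number"}}},"fingers":{"type":"number"},"squeeze":{"type":"number"}},"required":["series"]}

```bash
mkdir -p pics
python3 - <<'E'
from bench import status, vision, job, spotter, r
import cv2,numpy as np
s=status.read_state();print(s['time'],s['ee_pos'],s['eef_rot'],s['width'],r.grasp_offset)
ims=[]
for c in ["top","side"]:
    im=vision.camera(c);ims.append(im)
    cv2.imwrite(f"pics/{c}0.png",im)
    for n in ["uv_box","lid","lid_press","mains_rocker","rocker_front_end","start_button","start_top","stop_top","flux_bottle","pliers","tin"]:
        try:
            print(c,n,[(np.round(d['point'],3).tolist(),round(d['conf'],2)) for d in spotter.boxes_of(c,n)[:2]])
        except Exception as e: print(c,n,e)
print(status.read_state()['time'])
E
```

```text
0.0 [ 0.23394644 -0.57942096  0.40395434] [ 9.81648526e-01  1.90697846e-01 -1.77079668e-04 -6.86616149e-04] 0.0873489156184063 0.1635
top uv_box [([0.579, -0.073, 0.141], 0.67)]
top lid [([0.6, -0.034, 0.183], 0.94)]
top lid_press [([0.597, -0.036, 0.186], 0.7)]
top mains_rocker [([0.646, -0.254, 0.119], 0.68), ([0.51, -0.253, 0.129], 0.33)]
top rocker_front_end [([0.642, -0.251, 0.114], 0.57)]
top start_button [([0.571, -0.249, 0.12], 0.54)]
top start_top [([0.573, -0.245, 0.118], 0.42)]
top stop_top [([0.512, -0.253, 0.125], 0.47)]
top flux_bottle [([0.539, -0.436, 0.079], 0.85), ([0.646, -0.254, 0.121], 0.38)]
top pliers [([0.527, -0.36, 0.012], 0.85)]
top tin [([0.651, -0.437, 0.105], 0.81), ([0.583, -0.073, 0.139], 0.51)]
side uv_box [([0.554, -0.022, 0.091], 0.85)]
side lid [([0.579, -0.002, 0.204], 0.63)]
side lid_press [([0.584, -0.001, 0.196], 0.91), ([0.646, -0.42, 0.087], 0.51)]
side mains_rocker [([0.658, -0.253, 0.115], 0.47)]
side rocker_front_end [([0.659, -0.256, 0.114], 0.46)]
side start_button []
side start_top []
side stop_top [([0.514, -0.245, 0.125], 0.47)]
side flux_bottle [([0.535, -0.434, 0.062], 0.9), ([0.464, -0.379, 0.012], 0.66)]
side pliers [([0.462, -0.38, 0.009], 0.76), ([0.554, -0.019, 0.087], 0.27)]
side tin [([0.645, -0.421, 0.088], 0.95), ([0.659, -0.255, 0.117], 0.65)]
1.2
```

View pics/top0.png

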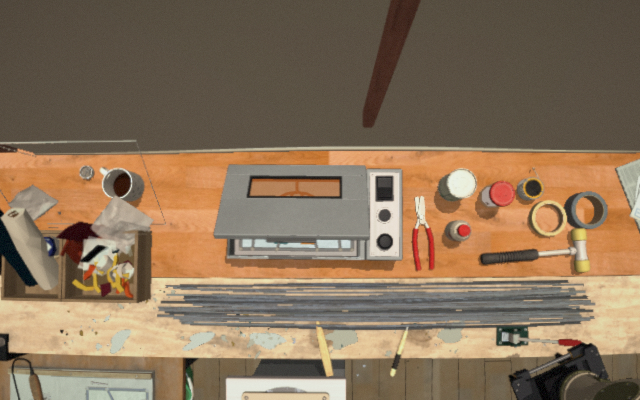

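View pics/side0.png

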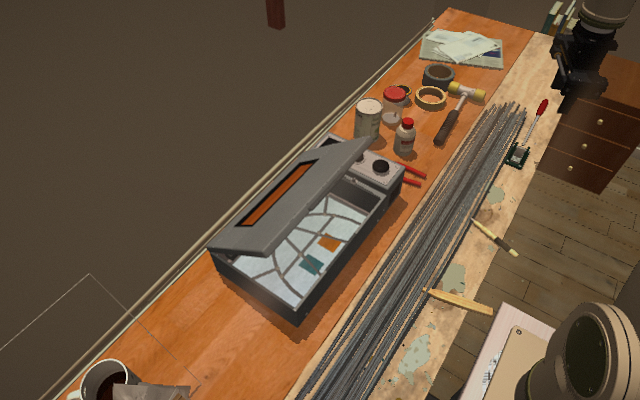

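The top view shows the lid ajar, with the rocker at about (385,188), start at (385,215) and the stop mushroom at (385,241). Next I fit the box pose from the plate and the dark controls.

```bash
cat > h.py <<'E'
import cv2,numpy as np
from bench import vision
def cal(n):
    c=vision.calibration(n);K=np.array([[c['fx'],0,c['cx']],[0,c['fy'],c['cy']],[0,0,1.]])
    return K,np.array(c['D'],float),np.array(c['rvec'],float),np.array(c['tvec'],float)
def onz(n,uv,z):
    K,D,rv,tv=cal(n);R=cv2.Rodrigues(rv)[0]
    p=cv2.undistortPoints(np.array(uv,float).reshape(-1,1,2),K,D).reshape(-1,2)
    d=np.c_[p,np.ones(len(p))]@R;o=-R.T@tv.ravel()
    return o+d*((np.broadcast_to(z,len(p))-o[2])/d[:,2])[:,None]
E
python3 - <<'E'
from h import *
im=cv2.imread('pics/top0.png');g=cv2.cvtColor(im,cv2.COLOR_BGR2GRAY)
sub=g[165:262,369:402]
n,l,st,ce=cv2.connectedComponentsWithStats((sub<95).astype(np.uint8))
uv=[]
for i in range(1,n):
    if st[i,4]>60: print(st[i],ce[i]+[369,165]); 
plate=(cv2.inRange(im,(150,150,150),(255,255,255)))
m=np.zeros_like(plate);m[160:265,360:410]=plate[160:265,360:410]
c=max(cv2.findContours(m,0,2)[0],key=cv2.contourArea);rc=cv2.minAreaRect(c);b=cv2.boxPoints(rc);print(rc)
print(b,onz('top',b,.108).round(4))
cv2.imwrite('pics/crop.png',cv2.resize(im[150:275,355:415],None,fx=4.8,fy=4.8,interpolation=cv2.INTER_CUBIC))
print(onz('top',[[385,188],[385,215],[385,241]],[.118,.12,.127]).round(4))
E
```

```text
[  7  11  17  25 415] [384.0313253 188.2313253]
[10 45 11 11 97] [384.17525773 214.90721649]
[  8  69  16  16 195] [384.38461538 241.29230769]
((384.18963623046875, 213.99781799316406), (88.36197662353516, 33.38859939575195), 89.34146118164062)
[[366.98865 170.01163]
 [400.37506 169.62787]
 [401.39062 257.984  ]
 [368.0042  258.36777]] [[ 0.6882 -0.2092  0.108 ]
 [ 0.6889 -0.2919  0.108 ]
 [ 0.4716 -0.2913  0.108 ]
 [ 0.471  -0.2098  0.108 ]]
[[ 0.6424 -0.2521  0.118 ]
 [ 0.5762 -0.2511  0.12  ]
 [ 0.5133 -0.2496  0.127 ]]
```

View pics/crop.png

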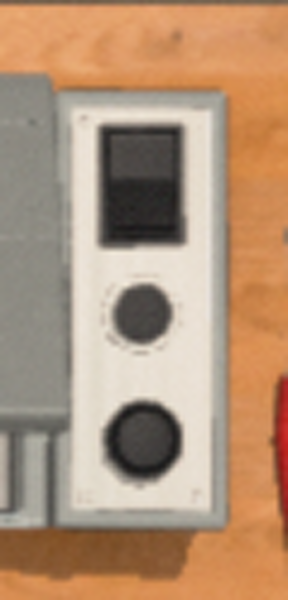

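The crop confirms it: the rocker's lit half is at the back, the start button is in the middle and the mushroom is at the front. The estimates from blobs and detector are:

| Point | x (m) | y (m) |
|---|---|---|
| Start button | 0.575 | -0.250 |
| Rocker front end | 0.627 | -0.251 |
| lid_shut_press | 0.537 | -0.032 |

The lid angle is about 0.58 rad. I'll rise, close the fingers and turn the tool square to the box.

play_rows(
  series=[
    [1,-0.8,-0.5,0,0,0.733],
    [1,-0.8,-0.5,0,0,0.733],
    [1,-0.8,-0.5,0,0,0.733],
    [1,-0.8,-0.5,0,0,0.733],
    [1,-0.8,-0.5,0,0,0.733],
  ],
  fingers=-1,
)

```text
time: 1.7
ee_pos: [0.332, -0.4072, 0.4829]
eef_rot: [1.0, 0.004, 0.002, 0.001]
ft_force: [0.1, -0.3, -0.2]
width: 0.0548
grip_force: 0.0
```

play_rows(
  series=[
    [0.6,-1,0,0,0,0],
    [0.6,-1,0,0,0,0],
    [0.6,-1,0,0,0,0],
    [0.6,-1,0,0,0,0],
    [0.6,-1,0,0,0,0],
  ],
)

```text
time: 2.2
ee_pos: [0.4201, -0.2586, 0.48]
eef_rot: [1.0, 0.003, 0.001, -0.0]
ft_force: [-0.1, -0.8, 1.0]
width: 0.0151
grip_force: 0.0
```

play_rows(
  series=[
    [0.6,-1,0,0,0,0],
    [0.6,-1,0,0,0,0],
    [0.6,-1,0,0,0,0],
    [0.6,-1,0,0,0,0],
    [0.6,-1,0,0,0,0],
  ],
)

```text
time: 2.7
ee_pos: [0.5094, -0.1094, 0.4795]
eef_rot: [1.0, 0.003, 0.0, -0.001]
ft_force: [0.2, -0.6, 0.6]
width: 0.0002
grip_force: 0.0
```

play_rows(
  series=[
    [0.18,-0.52,0,0,0,0],
    [0.18,-0.52,0,0,0,0],
    [0.18,-0.52,0.1,0,0,0],
    [0.18,-0.52,0.2,0,0,0],
    [0.18,-0.52,0.3,0,0,0],
  ],
)

```text
time: 3.2
ee_pos: [0.5351, -0.036, 0.4339]
eef_rot: [1.0, -0.001, -0.0, 0.0]
ft_force: [-0.8, -0.1, -0.1]
width: 0.0003
grip_force: 0.0
```

play_rows(
  series=[
    [0,0,0.06,0,0,0],
    [0,0,0.12,0,0,0],
    [0,0,0.18,0,0,0],
    [0,0,0.24,0,0,0],
    [0,0,0.3,0,0,0],
  ],
)

```text
time: 3.7
ee_pos: [0.5353, -0.0344, 0.3893]
eef_rot: [1.0, -0.0, 0.0, 0.0]
ft_force: [-0.5, 0.2, 3.7]
width: 0.0002
grip_force: 1.6
```

play_rows(
  series=[
    [0,0,0.06,0,0,0],
    [0,0,0.12,0,0,0],
    [0,0,0.18,0,0,0],
    [0,0,0.24,0,0,0],
    [0,0,0.3,0,0,0],
  ],
)

```text
time: 4.2
ee_pos: [0.5351, -0.0341, 0.3439]
eef_rot: [1.0, 0.0, -0.0, 0.0]
ft_force: [-1.2, -0.4, 3.3]
width: 0.0005
grip_force: 1.8
```

play_rows(
  series=[
    [0,0,0.06,0,0,0],
    [0,0,0.12,0,0,0],
    [0,0,0.18,0,0,0],
    [0,0,0.24,0,0,0],
    [0,0,0.28,0,0,0],
  ],
)

```text
time: 4.7
ee_pos: [0.5349, -0.0341, 0.3017]
eef_rot: [1.0, 0.0, -0.001, -0.0]
ft_force: [-2.7, 0.0, 5.6]
width: 0.0004
grip_force: 2.5
```

play_rows(
  series=[
    [0,0,0.01,0,0,0],
    [0,0,0.02,0,0,0],
    [0,0,0.03,0,0,0],
    [0,0,0.04,0,0,0],
    [0,0,0.05,0,0,0],
  ],
)

```text
time: 5.2
ee_pos: [0.5352, -0.0341, 0.2955]
eef_rot: [1.0, -0.0, 0.0, 0.0]
ft_force: [-3.6, -0.3, 6.1]
width: 0.0005
grip_force: 2.6
```

play_rows(
  series=[
    [0,0,0.01,0,0,0],
    [0,0,0.02,0,0,0],
    [0,0,0.03,0,0,0],
    [0,0,0.03,0,0,0],
    [0,0,0.03,0,0,0],
  ],
)

```text
time: 5.7
ee_pos: [0.5353, -0.0341, 0.2908]
eef_rot: [1.0, -0.0, 0.0, 0.0]
ft_force: [-0.8, -0.4, 1.3]
width: 0.0003
grip_force: 0.9
```

play_rows(
  series=[
    [0,0,0.007,0,0,0],
    [0,0,0.013,0,0,0],
    [0,0,0.02,0,0,0],
    [0,0,0.02,0,0,0],
    [0,0,0.02,0,0,0],
  ],
)

```text
time: 6.2
ee_pos: [0.5353, -0.034, 0.2894]
eef_rot: [1.0, -0.0, 0.0, 0.0]
ft_force: [-9.7, -0.8, 20.0]
width: 0.0005
grip_force: 9.9
```

Force jumped to 20 N at a fingertip height of about 0.1074, so the lid has bottomed out. I'll lift and move over the bay.

play_rows(
  series=[
    [0,0,-0.2,0,0,0],
    [0,0,-0.4,0,0,0],
    [0.3,0.4,-0.5,0,0,0],
    [0.5,0.7,-0.5,0,0,0],
    [0.6,1,-0.5,0,0,0],
  ],
)

```text
time: 6.7
ee_pos: [0.6154, -0.1605, 0.3629]
eef_rot: [1.0, 0.001, 0.001, 0.0]
ft_force: [0.5, 0.7, 0.7]
width: 0.0004
grip_force: 0.0
```

Run:
```python
from h import *
from bench import status,spotter
s=status.read_state();print(s['time'],s['ee_pos'],s['eef_rot'])
from scipy.spatial.transform import Rotation as Ro
im=vision.camera('wrist');cv2.imwrite('pics/w1.png',im)
for n in ["rocker_front_end","start_top","stop_top"]:
    print(n,[(np.round(d['point'],3).tolist(),round(d['conf'],2)) for d in spotter.boxes_of('wrist',n)[:2]])
c=vision.calibration('wrist');print(np.array(c['T_tool_cam']).round(3).tolist(),c['fx'],c['cx'],c['cy'],c['D'])
T=np.eye(4);T[:3,:3]=Ro.from_quat(s['eef_rot']).as_matrix();T[:3,3]=s['ee_pos'];np.save('T1.npy',T@np.array(c['T_tool_cam']))
vision.camera('top').tofile('/tmp/t');
```

```text
6.7 [ 0.61542165 -0.16054848  0.36288612] [9.99998916e-01 8.05965342e-04 1.21599432e-03 2.00944649e-04]
rocker_front_end [([0.646, -0.254, 0.119], 0.59)]
start_top [([0.585, -0.258, 0.121], 0.65), ([0.516, -0.27, 0.122], 0.38)]
stop_top [([0.516, -0.273, 0.122], 0.47)]
[[-0.0, -0.956, -0.294, 0.082], [1.0, -0.0, 0.0, -0.0], [-0.0, -0.294, 0.956, 0.019], [0.0, 0.0, 0.0, 1.0]] 356.2076684625339 315.5387884457899 197.9157233624535 [-0.01701862  0.          0.          0.          0.        ]
```

View pics/w1.png

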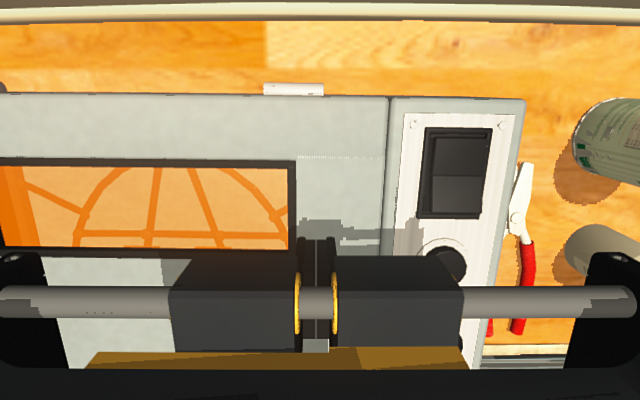

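The lid is shut. The rocker bezel corners are near (425,128), (492,127), (477,217) and (417,217), and start is partly hidden at (445,262).

Run:
```python
from h import *
from bench import status
T=np.load('T1.npy');c=vision.calibration('wrist')
K=np.array([[c['fx'],0,c['cx']],[0,c['fy'],c['cy']],[0,0,1.]])
uv=np.array([[425,128],[492,127],[477,217],[417,217],[406,113],[513,111],[524,99],[390,97]],float)
p=cv2.undistortPoints(uv.reshape(-1,1,2),K,np.array(c['D'])).reshape(-1,2)
d=np.c_[p,np.ones(len(p))]@T[:3,:3].T;o=T[:3,3]
w=o+d*((.110-o[2])/d[:,2])[:,None];print(w.round(4),w[:4].mean(0))
im=np.fromfile('/tmp/t',np.uint8).reshape(400,640,3);cv2.imwrite('pics/t1.png',im)
print(status.read_state()['ee_pos'])
```

```text
[[ 0.6735 -0.2314  0.11  ]
 [ 0.6743 -0.275   0.11  ]
 [ 0.6122 -0.2735  0.11  ]
 [ 0.6122 -0.2313  0.11  ]
 [ 0.683  -0.2183  0.11  ]
 [ 0.6846 -0.2872  0.11  ]
 [ 0.692  -0.2931  0.11  ]
 [ 0.6928 -0.2075  0.11  ]] [ 0.643057   -0.25281243  0.11      ]
[ 0.61403981 -0.15937659  0.36156838]
```

play_rows(
  series=[
    [0.09,0.3,0,0,0,0],
    [0.09,0.62,0,0,0,0],
    [0.09,0.62,0.1,0,0,0],
    [0.09,0.62,0.2,0,0,0],
    [0.09,0.62,0.28,0,0,0],
  ],
)

```text
time: 7.45
ee_pos: [0.6275, -0.2505, 0.3188]
eef_rot: [1.0, 0.001, -0.0, -0.001]
ft_force: [-0.2, -0.1, -0.5]
width: 0.0005
grip_force: 0.0
```

play_rows(
  series=[
    [0,0,0.02,0,0,0],
    [0,0,0.04,0,0,0],
    [0,0,0.06,0,0,0],
    [0,0,0.08,0,0,0],
    [0,0,0.08,0,0,0],
  ],
)

```text
time: 7.95
ee_pos: [0.6275, -0.2526, 0.308]
eef_rot: [1.0, 0.0, 0.0, 0.0]
ft_force: [0.4, -0.8, 0.0]
width: 0.0002
grip_force: 0.0
```

Tip is at 0.126, just above the rocker. Pressing slowly.

play_rows(
  series=[
    [0,0,0.01,0,0,0],
    [0,0,0.02,0,0,0],
    [0,0,0.03,0,0,0],
    [0,0,0.04,0,0,0],
    [0,0,0.04,0,0,0],
  ],
)

```text
time: 8.45
ee_pos: [0.6274, -0.2529, 0.3022]
eef_rot: [1.0, -0.0, 0.0, 0.0]
ft_force: [0.9, -0.5, -1.3]
width: 0.0004
grip_force: 0.0
```

play_rows(
  series=[
    [0,0,0.007,0,0,0],
    [0,0,0.013,0,0,0],
    [0,0,0.02,0,0,0],
    [0,0,0.02,0,0,0],
    [0,0,0.02,0,0,0],
  ],
)

```text
time: 8.95
ee_pos: [0.6275, -0.2527, 0.3006]
eef_rot: [1.0, -0.0, 0.0, 0.0]
ft_force: [-5.0, 1.8, 10.9]
width: 0.0002
grip_force: 5.8
```

play_rows(
  series=[
    [0,0,0.007,0,0,0],
    [0,0,0.013,0,0,0],
    [0,0,0.02,0,0,0],
    [0,0,0.02,0,0,0],
    [0,0,0.02,0,0,0],
  ],
)

```text
time: 9.45
ee_pos: [0.6275, -0.2526, 0.3003]
eef_rot: [1.0, -0.0, 0.001, 0.001]
ft_force: [-14.5, 3.6, 29.6]
width: 0.0004
grip_force: 15.1
```

30 N and no travel, so either the interlock is holding it or I'm in the wrong place. I'll lift off and look.

play_rows(
  series=[
    [0,0,-0.2,0,0,0],
    [0,0,-0.4,0,0,0],
    [0,-0.3,-0.5,0,0,0],
    [0,-0.6,-0.5,0,0,0],
    [0,-0.8,-0.5,0,0,0],
  ],
)

```text
time: 9.95
ee_pos: [0.6276, -0.129, 0.3719]
eef_rot: [1.0, 0.001, 0.001, -0.001]
ft_force: [0.6, 0.9, 0.3]
width: 0.0007
grip_force: 0.0
```

Run:
```python
from h import *
a=vision.camera('side');b=vision.camera('wrist')
f=lambda i:cv2.resize(i,(390,292),interpolation=cv2.INTER_CUBIC)
v=np.vstack([np.hstack([cv2.resize(a[110:310,200:460],(400,300)),cv2.resize(b[80:260,360:540],(400,300))]),np.hstack([cv2.resize(a[130:190,320:410],(400,300),interpolation=2),cv2.resize(cv2.imread('pics/side0.png')[130:190,320:410],(400,300),interpolation=2)])])
cv2.imwrite('pics/v2.png',v)
from bench import status
print(status.read_state()['ee_pos'])
```

```text
[ 0.62781757 -0.12653792  0.371551  ]
```

View pics/v2.png

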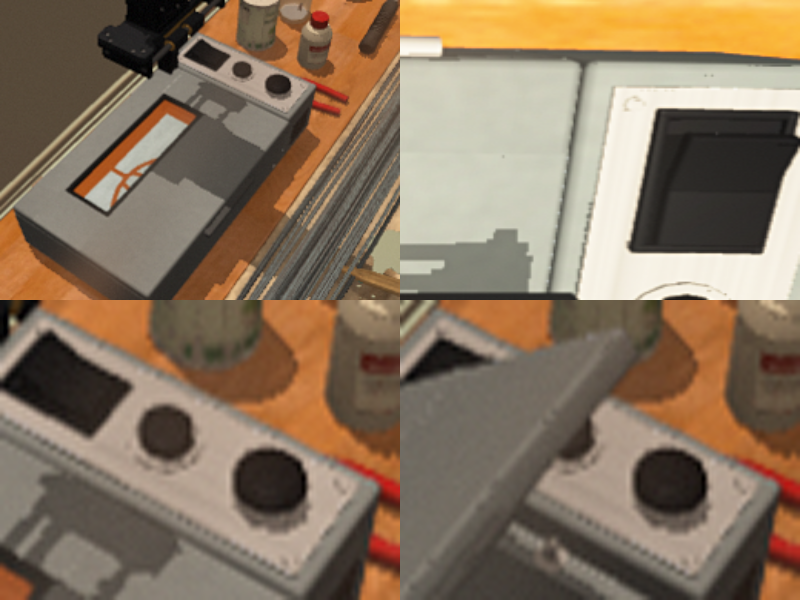

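Run:
```python
from h import *
b=vision.camera('wrist');c=vision.camera('top');t=cv2.imread('pics/top0.png')
a=cv2.imread('pics/w1.png')
R=lambda i:cv2.resize(i,(400,300),interpolation=2)
cv2.imwrite('pics/v3.png',np.vstack([np.hstack([R(a[105:240,390:570]),R(b[85:220,420:600])]),np.hstack([R(t[165:225,350:430]),R(c[165:225,350:430])])]))
```

```text
(no output)
```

View pics/v3.png

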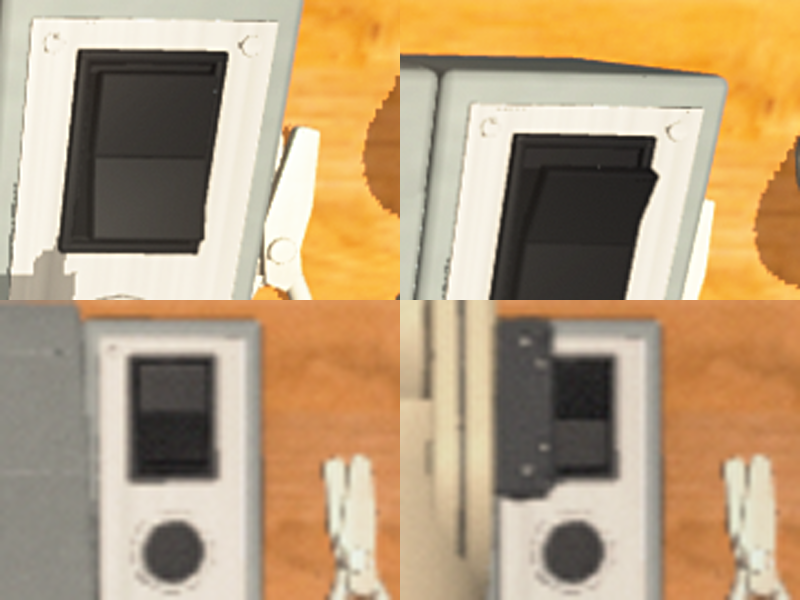

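The rocker has flipped. Its back end now stands proud in the wrist view, and the shading of the two halves swapped in the top view. Next is the start button at (0.576, -0.251).

play_rows(
  series=[
    [-0.15,0.3,0,0,0,0],
    [-0.35,0.6,0,0,0,0],
    [-0.35,0.83,0,0,0,0],
    [-0.35,0.83,0.15,0,0,0],
    [-0.35,0.83,0.34,0,0,0],
  ],
)

```text
time: 10.65
ee_pos: [0.5742, -0.2611, 0.3204]
eef_rot: [1.0, -0.003, 0.001, 0.001]
ft_force: [0.3, 0.3, -0.8]
width: 0.0004
grip_force: 0.0
```

play_rows(
  series=[
    [0,0,0.02,0,0,0],
    [0,0,0.04,0,0,0],
    [0,0,0.06,0,0,0],
    [0,0,0.08,0,0,0],
    [0,0,0.08,0,0,0],
  ],
)

```text
time: 11.15
ee_pos: [0.5751, -0.2572, 0.3085]
eef_rot: [1.0, 0.0, 0.0, 0.0]
ft_force: [0.3, 0.6, -0.1]
width: 0.0004
grip_force: 0.0
```

play_rows(
  series=[
    [0,-0.04,0,0,0,0],
    [0,-0.04,0.01,0,0,0],
    [0,-0.04,0.02,0,0,0],
    [0,-0.04,0.03,0,0,0],
    [0,-0.04,0.04,0,0,0],
  ],
)

```text
time: 11.65
ee_pos: [0.575, -0.2513, 0.3026]
eef_rot: [1.0, -0.0, 0.0, 0.0]
ft_force: [-5.8, 1.7, 14.8]
width: 0.0004
grip_force: 7.0
```

play_rows(
  series=[
    [0,0,0.01,0,0,0],
    [0,0,0.02,0,0,0],
    [0,0,0.02,0,0,0],
    [0,0,0.02,0,0,0],
    [0,0,0.02,0,0,0],
  ],
)

```text
time: 12.15
ee_pos: [0.5749, -0.2512, 0.2989]
eef_rot: [1.0, 0.0, -0.0, -0.0]
ft_force: [0.4, 0.3, -0.1]
width: 0.0001
grip_force: 0.0
```

play_rows(
  series=[
    [0,0,0.01,0,0,0],
    [0,0,0.02,0,0,0],
    [0,0,0.02,0,0,0],
    [0,0,0.02,0,0,0],
    [0,0,0.02,0,0,0],
  ],
)

```text
time: 12.65
ee_pos: [0.575, -0.2512, 0.2967]
eef_rot: [1.0, -0.0, 0.0, 0.0]
ft_force: [-2.8, 1.4, 7.2]
width: 0.0001
grip_force: 3.1
```

play_rows(
  series=[
    [0,0,0.007,0,0,0],
    [0,0,0.01,0,0,0],
    [0,0,0.01,0,0,0],
    [0,0,0.01,0,0,0],
  ],
)

```text
time: 13.05
ee_pos: [0.575, -0.2511, 0.2966]
eef_rot: [1.0, -0.0, 0.0, 0.0]
ft_force: [-6.9, 2.9, 17.5]
width: 0.0005
grip_force: 8.5
```

play_rows(
  series=[
    [0,0,-0.2,0,0,0],
    [0,0,-0.4,0,0,0],
    [0,0,-0.6,0,0,0],
    [0,-0.3,-0.7,0,0,0],
    [0,-0.6,-0.7,0,0,0],
  ],
)

```text
time: 13.55
ee_pos: [0.5752, -0.1612, 0.4021]
eef_rot: [1.0, -0.002, 0.002, 0.001]
ft_force: [0.8, 1.2, 0.4]
width: 0.0006
grip_force: 0.0
```

play_rows(
  series=[
    [-0.3,-0.4,-0.2,0,0,0],
    [-0.6,-0.8,-0.2,0,0,0],
    [-0.8,-1,-0.2,0,0,0],
    [-0.8,-1,-0.2,0,0,0],
    [-0.8,-1,-0.2,0,0,0],
  ],
)

```text
time: 14.05
ee_pos: [0.4524, -0.0062, 0.4305]
eef_rot: [1.0, 0.003, 0.001, 0.001]
ft_force: [2.0, -0.5, -0.0]
width: 0.0005
grip_force: 0.0
```

Run:
```python
from h import *
a=vision.camera('side');c=vision.camera('top')
R=lambda i:cv2.resize(i,(400,300),interpolation=2)
cv2.imwrite('pics/v4.png',np.vstack([np.hstack([R(a[130:190,320:410]),R(c[165:255,330:450])]),np.hstack([R(a),R(c)])]))
```

```text
(no output)
```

View pics/v4.png

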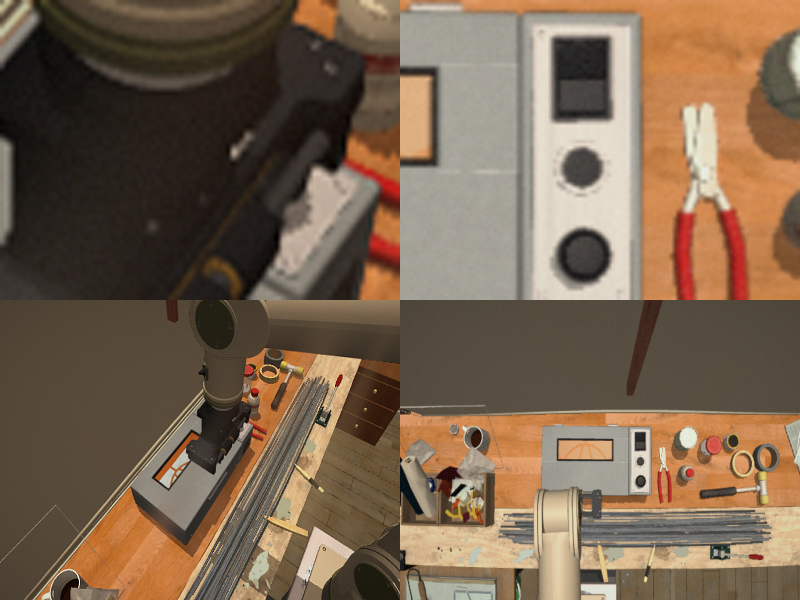

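The lid is shut and the rocker on. The start button snapped through its 6 mm. I'll clear the side camera's view and check that it latched.

play_rows(
  series=[
    [0,-0.3,-0.2,0,0,0],
    [0,-0.6,-0.4,0,0,0],
    [0,-0.9,-0.4,0,0,0],
    [0,-1,-0.4,0,0,0],
    [0,-1,-0.4,0,0,0],
  ],
)

```text
time: 14.65
ee_pos: [0.4553, 0.1407, 0.4895]
eef_rot: [1.0, 0.002, -0.0, -0.001]
ft_force: [-0.4, -0.4, 0.4]
width: 0.0
grip_force: 0.0
```

play_rows(
  series=[
    [0,-0.3,0,0,0,0],
    [0,-0.6,0,0,0,0],
    [0,-0.9,0,0,0,0],
    [0,-1,0,0,0,0],
    [0,-1,0,0,0,0],
  ],
)

```text
time: 15.15
ee_pos: [0.4557, 0.2894, 0.4885]
eef_rot: [1.0, 0.001, -0.001, -0.0]
ft_force: [-1.3, -0.5, -0.8]
width: 0.0003
grip_force: 0.0
```

Run:
```python
from h import *
a=vision.camera('side');o=cv2.imread('pics/side0.png');v2=cv2.imread('pics/v2.png')[300:,:400]
cv2.imwrite('pics/v5.png',np.hstack([v2,cv2.resize(a[130:190,320:410],(400,300),interpolation=2)]))
```

```text
(no output)
```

View pics/v5.png

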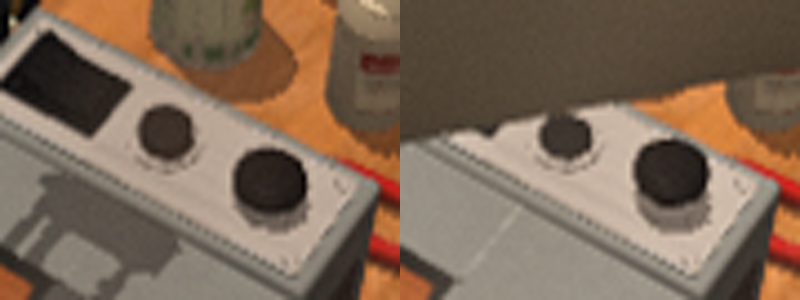

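The mushroom stands visibly higher, with its head at (670,172) against (270,180) before, and the start button is lower. It is latched, so I'm handing in.

```bash
python3 -c "
from bench import job
print(job.close_job())"
```

```text
the job is handed in; nothing more can be done
None
```

The job is handed in: in the last pictures the lid is shut, the rocker is on and the start button is latched in; the arm is clear, and the mushroom and bystanders were not touched.

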